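# Pack the last two chilled jars and take the lid temperature

## Task

Fill the jar carrier for the chilled delivery: set the two jars that stand on the counter down gently and upright into its two empty cells, one in each. Then take the blue surface-probe thermometer out of its stand, hold it upright and square to the lid with its copper tip on the red dot of the marked jar, and press lightly so that the sprung tip goes in only part of the way. Keep it still there for the reading and finish while still holding it on the dot, with the other jars left in their cells and the other things on the counter left alone.

Things in the scene. Friction and masses are not known exactly. Their poses are not given: they have to be found in the camera images.
- crate: Wooden slatted jar carrier, fixed to the counter, 182 (x) x 270 (y) x 55 mm high, open on top, walls and dividers 6 mm thick, floor 6 mm thick. It has 2 cells along x by 3 cells along y, 88 mm apart centre to centre, each 82 mm square inside. Origin: centre of its underside; z up. It may be turned about z.
- cell0 (a point): Centre of the inner floor of carrier cell 0 (6 mm above the counter). Empty at the start.
- cell1 (a point): Centre of the inner floor of carrier cell 1 (6 mm above the counter). Empty at the start.
- cell2 (a point): Centre of the inner floor of carrier cell 2 (6 mm above the counter). Holds a jar already.
- cell3 (a point): Centre of the inner floor of carrier cell 3 (6 mm above the counter). Holds a jar already.
- cell4 (a point): Centre of the inner floor of carrier cell 4 (6 mm above the counter). Holds a jar already.
- cell5 (a point): Centre of the inner floor of carrier cell 5 (6 mm above the counter). Holds a jar already.
- jar_dot: The marked jar: straight round glass jar with olive-green filling, paper label band and white metal lid with a red dot; 56 mm diameter (lid too), 100 mm tall, lid the top 20 mm, about 0.27 kg. Stands on the counter at the start. Origin: centre of its underside; z up.
- dot (a point): Centre of the red dot (16 mm diameter) in the middle of the marked jar's flat lid, on its top face, 100 mm above the jar's underside.
- jar_plain: The second jar to pack: like the marked jar but with red filling and no dot on its white lid. 56 mm diameter, 100 mm tall, about 0.27 kg. Stands on the counter at the start. Origin: centre of its underside; z up.
- jar_a: Jar without a dot that already stands in carrier cell 2, 56 mm diameter, 100 mm tall; leave it in its cell. Origin: centre of its underside; z up.
- jar_b: Jar without a dot that already stands in carrier cell 3, 56 mm diameter, 100 mm tall; leave it in its cell. Origin: centre of its underside; z up.
- jar_c: Jar without a dot that already stands in carrier cell 4, 56 mm diameter, 100 mm tall; leave it in its cell. Origin: centre of its underside; z up.
- jar_d: Jar without a dot that already stands in carrier cell 5, 56 mm diameter, 100 mm tall; leave it in its cell. Origin: centre of its underside; z up.
- stand: Black thermometer stand, fixed: base plate 105 (x) x 75 (y) x 12 mm and a slanted socket, 46 x 40 mm outside, with a square bore of 16 mm. The socket's axis leans 0.30 rad from vertical, top towards the stand's -x. Its rim centre is at (-15, 0, 105) mm in the stand's frame; the thermometer in it reaches up to 201 mm. Origin: centre of the base's underside; z up.
- probe: Blue pen-shaped surface thermometer, 0.1 kg. Origin: grip point in the handle; +z runs to its top end. Handle: box 34 (x) x 22 (y) mm, z = -55 to +40 mm, display on +x; grip across the 22 mm. Below: 10 mm steel stem and sprung copper tip. At the start it leans 0.30 rad in the stand, origin 55 mm above the socket's rim on its axis, x and y as the stand's; pull it out along its own axis.
- probe_face (a point): Centre of the flat round face (12 mm diameter) of the thermometer's sprung copper tip, 140 mm below the thermometer's origin along its axis while the tip is out. At the start it hangs free in the stand's bore, 85 mm below the rim, the handle's lower end resting on the rim.
- probe_tip (a joint): How far the thermometer's sprung tip is pushed in, m: 0 = fully out, 0.008 = fully in. Spring: about 0.5 N to start moving, then 0.4 N per mm, 3.7 N just before the stop.
- wine_red: Dark wine bottle with red capsule, 74 mm diameter, 300 mm tall; leave alone. Origin: centre of its underside.
- wine_white: Dark wine bottle with orange capsule, 74 mm diameter, 300 mm tall; leave alone. Origin: centre of its underside.
- mill: Dark wooden pepper mill, 56 mm diameter, 183 mm tall; leave alone. Origin: centre of its underside.
- tray: Steel tray, fixed, 300 (x) x 180 (y) x 25 mm, with the salami in it. Origin: centre of its underside.
- salami: Dry salami, 62 mm diameter, 209 mm long along its x, lying in the tray; leave alone. Origin: on its underside, mid-length.
Not all that is in view belongs to the job. Leave any turquoise look-alike of the jar_dot alone.

How it is judged:
On the way, in this order (a step that is already met when the one before it is completed fails the run):
1. both jars stand upright in the two empty cells, one in each, and are let go, the other four still in theirs ((horizontal distance between jar_dot and cell0 below 0.022 m or horizontal distance between jar_dot and cell1 below 0.022 m) and z of each of jar_dot, jar_plain, jar_a, jar_b, jar_c, jar_d in the frame of crate below 0.012 m and angle between each of jar_dot, jar_plain, jar_a, jar_b, jar_c, jar_d's own z axis and vertical below 0.08 rad and (horizontal distance between jar_plain and cell0 below 0.022 m or horizontal distance between jar_plain and cell1 below 0.022 m) and horizontal distance between jar_a and cell2 below 0.022 m and horizontal distance between jar_b and cell3 below 0.022 m and horizontal distance between jar_c and cell4 below 0.022 m and horizontal distance between jar_d and cell5 below 0.022 m and contact force between the fingers and jar_dot below 0.2 N and contact force between the fingers and jar_plain below 0.2 N), for 0.2 s.
2. the thermometer, held in the gripper, stands upright with its tip on the red dot, lightly pressed in, and keeps still for one second (horizontal distance between probe_face and dot below 0.007 m and angle between probe's own z axis and vertical below 0.12 rad and contact force between probe and jar_dot between 0.6 and 6 N and value of joint probe_tip between 0.001 and 0.0074 m and contact force between the fingers and probe above 2 N and linear speed of probe below 0.02 m/s), for 1 s.
At the end, for the whole second after the job is handed in: All six jars upright (0.08 rad) on the carrier floor, one per cell. Thermometer held by the fingers, touching only the marked jar: tip within 7 mm of the dot's centre, axis within 0.12 rad of vertical, force 0.6 to 6 N, tip pushed in 1.0 to 7.4 mm, at rest (all of step 1 and all of step 2 and contact force between probe and crate below 0.2 N and contact force between probe and stand below 0.2 N and contact force between probe and jar_plain below 0.2 N and contact force between each of probe, the fingers and jar_a below 0.2 N and contact force between each of probe, the fingers and jar_b below 0.2 N and contact force between each of probe, the fingers and jar_c below 0.2 N and contact force between each of probe, the fingers and jar_d below 0.2 N); the arm keeps its last pose, push and grip.
It fails at once if a jar is tipped over (more than 0.5 rad) (angle between any of jar_dot, jar_plain, jar_a, jar_b, jar_c, jar_d's own z axis and vertical above 0.5 rad).
It fails at once if a packed jar is banged down on the carrier (over 60 N) (contact force between any of jar_dot, jar_plain and crate above 60 N).
It fails at once if a jar is let go over the carrier more than 15 mm above a cell's floor (((horizontal distance between jar_dot and cell0 below 0.04 m or horizontal distance between jar_dot and cell1 below 0.04 m) and z of jar_dot in the frame of crate above 0.021 m and contact force between the fingers and jar_dot below 0.05 N) or ((horizontal distance between jar_plain and cell0 below 0.04 m or horizontal distance between jar_plain and cell1 below 0.04 m) and z of jar_plain in the frame of crate above 0.021 m and contact force between the fingers and jar_plain below 0.05 N)).
It fails at once if the thermometer is pressed hard on the marked jar (over 15 N) (contact force between probe and jar_dot above 15 N).
It fails at once if a bottle, the pepper mill or the salami is moved by more than 30 mm or tipped (distance of any of wine_red, wine_white, mill, salami from where it was at the start of the episode above 0.03 m or angle between any of wine_red, wine_white, mill, salami's own z axis and vertical above 0.3 rad).
It also fails if it takes over 72 s, if anything falls off the work surface, if the arm or the gripper's body presses on something with over 40 N, if the wrist force passes 120 N, or if a joint passes its speed limit or range.

## Robot

A 6-joint arm with a two-finger parallel gripper is mounted at the origin on the work surface. World frame = base frame: x ahead of the robot, y to its left, z up, the work surface at z = 0. Lengths are in m, angles in rad, forces in N, time in s.
With the tool pointing down it reaches from about 0.35 to 0.925 m from the base axis. Payload 6.4 kg.
Tool frame: the origin (TCP) lies at the very end of the fingers, on their centre line; the grasp point (between the pads) lies 19 mm behind it; z points along the fingers, y is the line along which they close (so a half turn about z gives the same grasp; the last joint's range is limited). The gripper opens to 94 mm and grips with 3 to 60 N. Pads are 16 mm wide; open, the fingers measure 119 mm over their backs; the gripper's body (75 mm by 177 mm) begins 78 mm behind the grasp point.
Start: joints at [0.958, 0.245, 1.558, -0, 1.339, -0.174], TCP at [0.276, 0.588, 0.205] pointing down, gripper open.
Joint ranges: [-3.13, 3.13], [-1.02, 2.26], [0.13, 2.54], [-0.95, 4.09], [0.21, 2.88], [-2.74, 2.74]. Speed limits (rad/s): [2.57, 2.57, 3.14, 3.14, 3.14, 3.14].

## Interface

Orientations are given as [roll, pitch, yaw] about the fixed x, y, z axes, in that order (R = Rz(yaw) Ry(pitch) Rx(roll)).
In Python, from bench import manip, viewer, spotter gives the robot as it stands. Calls block until the motion is done:
- manip.reach(position, orientation): joint-space move of the TCP to a pose.
- manip.servo_line(position, attitude=None, v=0.15): straight line of the TCP; attitude=None keeps the orientation; v is the mean speed in m/s.
- manip.movej(angles): joint-space move.
- manip.gripper_to(opening, grip_force=None): opening from 0.0 (shut) to 1.0 (fully open); grip_force is the grip in N (None keeps the last); returns when the fingers have stopped.
- manip.hold(seconds).
- manip.ik(position, orientation): joint angles nearest the present ones, or None.
- viewer.camera(name): name is "scene" or "top" or "wrist"; returns a dict with "image" (384x512x3 uint8, blue, green, red), "z_map" (384x512 float32, m along the optical axis (not along the pixel's ray), 0 where there is no reading), "vfov" (degrees; the focal length in pixels is half the picture's height over the tangent of half this angle, whatever the lens; pixels are square), "cx", "cy" (the principal point, pixels), "R" (3x3) and "t" (3): a world point X has camera coordinates R X + t. Camera axes: x right, y down, z forward; pixel columns grow to the right and rows downward; lengths in m; the calibration is good to about 2 mm. A picture is of the moment at which its call begins.
A pose or a line that the arm cannot do raises manip.PlanningError and nothing moves.
- manip.finish_job(): hands the job in; it is judged then, once.
Trained networks look in a picture, given as the dict that the camera call returned (one of the last four; its "shot" number tells which), for a name from the list of things; names that differ only in an ending like _2 or _b are one class to them, and where a whole thing is asked for, a point or a joint stands for the part that bears it (a point fixed in the world has none). Each returns a list of dicts, best first, with "confidence" (0 to 1); they miss things now and then, are a little off and sometimes report something else, mostly with a low value. They report only what shows in the picture. A call takes as long as a camera call. They do not tell look-alikes from the thing itself.
- spotter.masks_of(picture, query): "region" (384x512 bool, what is visible of it) and "box" ([centre column, centre row, width, height] in pixels, round what is visible of it).
Readings, each from a call of its own:
- manip.get_time_s(): time.
- manip.get_joints(): joint angles.
- manip.get_qd(): joint speeds.
- manip.get_tau(): joint torques, N m.
- manip.get_ee_pos(): TCP position.
- manip.get_orientation(): TCP orientation.
- manip.get_ft_force(): force on the tool from outside, world axes, zero at the start.
- manip.get_wrist_torque(): the same for the moment, N m.
- manip.get_gripper_width(): opening from 0.0 (shut) to 1.0 (fully open).
- manip.get_grip_force(): force on a finger pad.
Only numpy, scipy, OpenCV 4.12 (cv2) and the standard library are available. Lean on these libraries where they do the work, as an engineer would, in place of code of your own. Each camera call takes 0.05 s, during which the arm holds its last target. There are 200 camera calls.

## Working session

There is one attempt and no reset: what is moved stays moved. The work goes in short steps, each a Python script; the robot and the scene stay as the last script left them, time stands still between calls to the robot, and variables do not carry over. Pictures are saved under pics/ and viewed, at most 10 in all, crops included, and the job is handed in when it is done.

```bash
ls; mkdir -p pics
cat > h.py <<'E'
import numpy as np, cv2, pickle
from bench import manip, viewer, spotter
def cloud(p):
    z=p["z_map"]; H,W=z.shape; f=H/2/np.tan(np.radians(p["vfov"])/2)
    v,u=np.mgrid[:H,:W]
    c=np.stack([(u-p["cx"])*z/f,(v-p["cy"])*z/f,z],-1)
    X=(c-p["t"])@p["R"]; X[z==0]=np.nan
    return X
E
python3 - <<'E'
from h import *
for n in ("top","scene"):
    p=viewer.camera(n); cv2.imwrite(f"pics/{n}0.png",p["image"]); X=cloud(p)
    pickle.dump((p["image"],X),open(f"{n}.pkl","wb"))
    for q in ["jar_dot","jar_plain","crate","stand","probe","wine_red","wine_white","mill","tray"]:
        for d in spotter.masks_of(p,q):
            P=X[d["region"]]; P=P[~np.isnan(P[:,0])]
            if len(P)==0: continue
            t=P[P[:,2]>np.percentile(P[:,2],95)-.006]
            print(n,q,round(d["confidence"],2),np.round(d["box"]),"top",t.mean(0).round(3),len(P),"min",P.min(0).round(3),"max",P.max(0).round(3))
print(manip.get_time_s(),manip.get_joints(),manip.get_orientation())
E
```

```text
pics
top jar_dot 0.78 [284. 188.  17.  22.] top [ 0.64  -0.116  0.1  ] 257 min [ 0.612 -0.141  0.036] max [ 0.668 -0.088  0.105]
top jar_dot 0.71 [300. 162.  15.  19.] top [ 0.728 -0.177  0.099] 300 min [ 0.7   -0.209 -0.005] max [ 0.774 -0.15   0.105]
top jar_dot 0.6 [317. 195.  22.  16.] top [ 0.611 -0.224  0.099] 276 min [ 0.584 -0.251  0.022] max [ 0.637 -0.196  0.105]
top jar_dot 0.35 [345. 219.  27.  32.] top [ 0.53  -0.321  0.107] 584 min [ 0.48  -0.362 -0.006] max [ 0.587 -0.286  0.117]
top jar_plain 0.61 [299. 245.  18.  13.] top [ 0.451 -0.16   0.099] 294 min [ 0.414 -0.2   -0.007] max [ 0.48  -0.132  0.106]
top jar_plain 0.52 [357. 230.  13.  15.] top [ 0.497 -0.332  0.196] 196 min [ 0.479 -0.342  0.111] max [ 0.534 -0.318  0.203]
top crate 0.56 [210. 223.  95.  72.] top [0.527 0.149 0.057] 3416 min [ 0.401 -0.014 -0.007] max [0.657 0.308 0.11 ]
top stand 0.83 [345. 219.  30.  32.] top [ 0.531 -0.322  0.108] 599 min [ 0.48  -0.361 -0.008] max [ 0.588 -0.286  0.117]
top probe 0.48 [358. 226.  13.  20.] top [ 0.497 -0.332  0.196] 229 min [ 0.472 -0.387 -0.005] max [ 0.537 -0
[... 2146 characters left out ...]
] 692 min [ 0.398 -0.622  0.   ] max [ 0.674 -0.488  0.069]
scene wine_white 0.92 [439. 216.  50. 102.] top [0.534 0.489 0.295] 2543 min [-0.118  0.45  -0.003] max [0.568 0.536 0.302]
scene mill 0.55 [251. 220.  16.  25.] top [0.781 0.052 0.172] 346 min [ 0.542 -0.087 -0.001] max [0.801 0.075 0.183]
scene tray 0.96 [144. 173.  79.  40.] top [ 0.541 -0.538  0.022] 1087 min [ 0.387 -0.647 -0.003] max [ 0.688 -0.436  0.064]
scene tray 0.22 [191. 180.  21.  33.] top [ 0.54  -0.32   0.106] 473 min [ 0.503 -0.361 -0.001] max [ 0.622 -0.252  0.112]
1.0 [ 9.57877512e-01  2.45100291e-01  1.55782987e+00 -9.03614475e-07
  1.33871603e+00 -1.74091510e-01] [-3.14153976e+00 -8.40879876e-06  2.70276556e+00]
```

Run:
```python
import cv2
a=cv2.imread("pics/top0.png")[130:280,70:440]; b=cv2.imread("pics/scene0.png")[120:290,110:480]
cv2.imwrite("pics/t1.png",cv2.resize(a,None,fx=2.16,fy=2.16,interpolation=2)); cv2.imwrite("pics/s1.png",cv2.resize(b,None,fx=2.16,fy=2.16,interpolation=2))
```

```text
(no output)
```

View pics/t1.png

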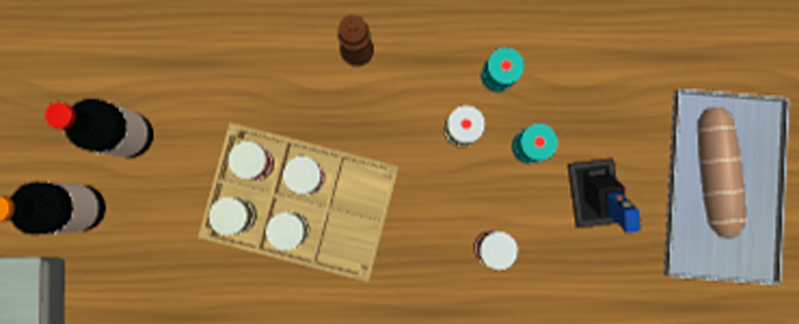

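View pics/s1.png

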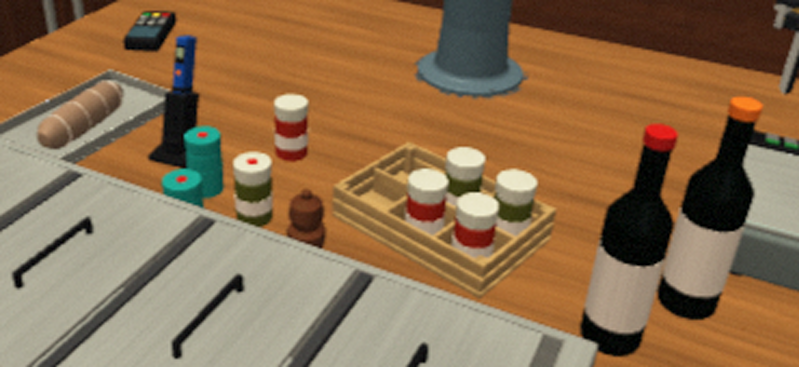

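The top view shows the marked white-lid jar at full-picture pixel (285,188), next to two turquoise look-alikes. The plain jar is at (299,245) and the empty cells are at the crate's right end. The probe leans towards the lower right, and the bottles stand between the start pose and the crate. I'll lift first, then take wrist close-ups.

```bash
cat >> h.py <<'E'
def circ(P,r=None):
    # centre of disc of points (xy) by min enclosing of percentile-trimmed hull -> use mid-extents in many directions
    a=np.linspace(0,np.pi,36,endpoint=False); D=np.stack([np.cos(a),np.sin(a)],1)
    q=P[:,:2]@D.T; m=(np.percentile(q,1,0)+np.percentile(q,99,0))/2; w=np.percentile(q,99,0)-np.percentile(q,1,0)
    return np.linalg.lstsq(D,m,rcond=None)[0], w.mean()
def lids(p,X,z0=.09,z1=.115):
    m=((X[...,2]>z0)&(X[...,2]<z1)).astype(np.uint8)
    n,l,s,c=cv2.connectedComponentsWithStats(m,connectivity=4)
    for i in range(1,n):
        if s[i,4]<150: continue
        k=l==i; o,w=circ(X[k]); print("  blob",s[i,:5],"c",o.round(4),"w",w.round(3),"z",np.median(X[k][:,2]).round(4),"bgr",np.median(p["image"][k],0))
E
python3 - <<'E'
from h import *
manip.servo_line([.276,.588,.44],v=.3)
D=[np.pi,0,0]
for i,(x,y) in enumerate([(.48,.10),(.50,-.16),(.47,-.30)]):
    for yaw in (0,np.pi/2,-np.pi/2):
        try: manip.reach([x,y,.42],[np.pi,0,yaw]);break
        except manip.PlanningError as e: print(e)
    p=viewer.camera("wrist"); X=cloud(p); cv2.imwrite(f"pics/w{i}.png",p["image"]); pickle.dump((p,X),open(f"w{i}.pkl","wb"))
    print(i,yaw,manip.get_joints().round(2),"cam",(-p["R"].T@p["t"]).round(3),"fwd",p["R"][2].round(2),p["vfov"],manip.get_time_s())
    lids(p,X)
E
python3 -c "
import cv2,numpy as np
cv2.imwrite('pics/w.png',cv2.resize(np.hstack([cv2.imread(f'pics/w{i}.png') for i in range(3)]),(800,200)))"
```

```text
0 0 [-0.03 -0.23  1.65  0.    1.72  1.54] cam [0.559 0.099 0.598] fwd [-0.27  0.   -0.96] 60.827533516316116 3.9
  blob [ 31   9  32  57 563] c [0.6361 0.396 ] w 0.052 z 0.1028 bgr [ 91. 101. 116.]
  blob [ 388   14   42   44 1429] c [ 0.6424 -0.1148] w 0.052 z 0.099 bgr [191. 203. 194.]
  blob [ 461   37   43   42 1386] c [ 0.6142 -0.2238] w 0.052 z 0.0988 bgr [140. 155.   0.]
  blob [ 158   52   41   41 1313] c [0.5929 0.2107] w 0.052 z 0.1052 bgr [181. 206. 195.]
  blob [ 216   70   38   40 1203] c [0.5696 0.1304] w 0.052 z 0.1051 bgr [187. 206. 195.]
  blob [  0  95  26  50 549] c [0.5253 0.4683] w 0.049 z 0.1029 bgr [ 97. 109. 124.]
  blob [ 144  112   39   38 1161] c [0.5105 0.2388] w 0.052 z 0.1052 bgr [177. 205. 195.]
  blob [ 201  128   37   38 1078] c [0.4871 0.1554] w 0.052 z 0.1051 bgr [180. 206. 195.]
  blob [ 403  150   38   36 1045] c [ 0.4535 -0.1598] w 0.053 z 0.0986 bgr [179. 205. 195.]
  blob [  0 202  17  76 680] c [0.3219 0.5191] w 0.084 z 0.101 bgr [126. 137. 135.]
  blob [276 366  64  18 651] c [ 0.0432 -0.0001] w 0.079 z 0.102 bgr [61. 57. 48.]
1 0 [-0.52 -0.1
[... 753 characters left out ...]
 0.4535 -0.161 ] w 0.052 z 0.0989 bgr [196. 222. 214.]
  blob [149 374  50  10 337] c [ 0.0536 -0.0022] w 0.059 z 0.0975 bgr [69. 65. 55.]
2 0 [-0.77 -0.06  1.51  0.    1.7   0.8 ] cam [ 0.55  -0.3    0.599] fwd [-0.27  0.   -0.96] 60.827533516316116 5.6417
  blob [ 105    7   42   44 1431] c [ 0.6417 -0.1171] w 0.052 z 0.0994 bgr [189. 218. 208.]
  blob [ 185   29   39   43 1312] c [ 0.6134 -0.2258] w 0.052 z 0.0993 bgr [154. 170.   0.]
  blob [262  96  30  36 503] c [ 0.527  -0.3304] w 0.05 z 0.1054 bgr [26. 24. 26.]
  blob [ 149  144   37   36 1032] c [ 0.4531 -0.1618] w 0.052 z 0.0991 bgr [190. 219. 210.]
  blob [110 365  26  19 274] c [ 0.0399 -0.0494] w 0.033 z 0.1007 bgr [72. 68. 57.]
```

View pics/w.png

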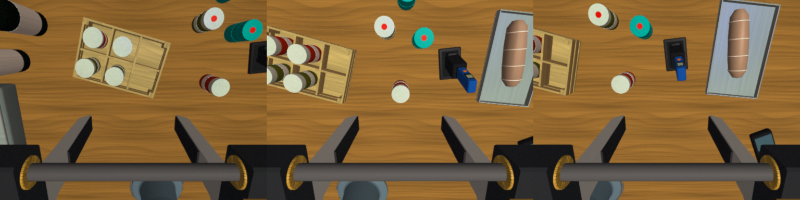

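```bash
cat > fit.py <<'E'
from h import *
from scipy.optimize import least_squares
def rect(P):
    P=P[:,:2].astype(np.float32)
    return cv2.minAreaRect(P)
p,X=pickle.load(open("w0.pkl","rb"))
m=(X[...,2]>.047)&(X[...,2]<.061)&(abs(X[...,0]-.53)<.16)&(abs(X[...,1]-.15)<.19)
k=cv2.morphologyEx(m.astype(np.uint8),cv2.MORPH_CLOSE,np.ones((5,5)))
n,l,s,c=cv2.connectedComponentsWithStats(k); i=1+np.argmax(s[1:,4]); P=X[(l==i)&m]
print("crate",len(P),rect(P))
def box(th,P,c):
    yaw=th[2]; C=np.array([np.cos(yaw),np.sin(yaw)]); S=np.array([-C[1],C[0]])
    d=P-[th[0],th[1],0]
    L=np.c_[d[:,:2]@C,d[:,:2]@S,d[:,2]]           # stand frame
    L=L-[-.015-.055*np.sin(.3),0,.105+.055*np.cos(.3)]
    u=np.array([-np.sin(.3),0,np.cos(.3)]); e=np.array([np.cos(.3),0,np.sin(.3)])
    q=np.abs(np.c_[L@e,L[:,1],L@u+.0075])-[.017,.011,.0475]
    o=np.maximum(q,0); return np.where((q<0).all(1),q.max(1),np.linalg.norm(o,axis=1))
for f in ("w1.pkl","w2.pkl"):
    p,X=pickle.load(open(f,"rb")); B=p["image"].astype(int)
    near=(abs(X[...,0]-.53)<.09)&(abs(X[...,1]+.325)<.085)
    m=near&(B[...,0]>B[...,2]+40)&(X[...,2]>.11)
    P=X[m]; best=None
    for y0 in np.arange(-3,3,.7):
        r=least_squares(box,[.53,-.325,y0],args=(P,0),loss="soft_l1",f_scale=.002)
        if best is None or r.cost<best.cost: best=r
    print(f,"probe pts",len(P),P.mean(0).round(4),P.max(0).round(3),"stand xyyaw",best.x.round(4),"rms",np.sqrt(np.mean(best.fun**2)).round(4))
    m=near&(X[...,2]>.006)&(X[...,2]<.018)&(B.max(-1)<90)
    print("  base",m.sum(),rect(X[m]))
E
python3 fit.py
```

```text
crate 3187 ((0.5302264094352722, 0.14077435433864594), (0.27038103342056274, 0.18238778412342072), 74.65575408935547)
w1.pkl probe pts 1004 [ 0.5077 -0.3278  0.1713] [ 0.536 -0.319  0.2  ] stand xyyaw [ 0.5372 -0.3298  0.1177] rms 0.0009
  base 1171 ((0.53812575340271, -0.32871705293655396), (0.10366848856210709, 0.07381652295589447), 6.488039016723633)
w2.pkl probe pts 652 [ 0.5063 -0.3325  0.181 ] [ 0.535 -0.32   0.201] stand xyyaw [ 0.5371 -0.3287  0.1617] rms 0.0011
  base 1226 ((0.5509617328643799, -0.3053569495677948), (0.13526472449302673, 0.12003367394208908), 6.266446590423584)
```

Fits agree with the given sizes: crate 270×182 mm, stand base 104×74 mm, and lids at 0.099 and 0.105 m. I'll pack the marked jar first.

```bash
cat >> h.py <<'E'
YAW=np.radians(29.7); DN=[np.pi,0,YAW]
def pack(src,dst):
    manip.gripper_to(1.0,25)
    manip.reach([*src,.20],DN)
    manip.servo_line([*src,.066],v=.1)
    manip.gripper_to(0.3,25); print("grip",manip.get_gripper_width()*94,manip.get_grip_force(),manip.get_ee_pos().round(4))
    manip.servo_line([*src,.215],v=.12)
    print("carry w",manip.get_gripper_width()*94,manip.get_ft_force().round(2))
    manip.servo_line([*dst,.215],v=.15); manip.servo_line([*dst,.095],v=.1)
    f0=manip.get_ft_force()[2]
    for z in np.arange(.085,.0705,-.0005) if 0 else [.085,.078,.075,.0735,.073,.0725,.072,.0715]:
        manip.servo_line([*dst,z],v=.03); f=manip.get_ft_force()[2]
        if f-f0>1.5: break
    print("down",z,f-f0)
    manip.gripper_to(.75,25); manip.servo_line([*dst,.215],v=.12)
    print("t",manip.get_time_s())
E
python3 - <<'E'
from h import *
pack((.642,-.1162),(.548,.0445))
manip.reach([.50,-.10,.42],[np.pi,0,0])
p=viewer.camera("wrist"); lids(p,cloud(p))
E
```

```text
grip 55.44201829764308 24.9985009431839 [ 0.642  -0.1161  0.066 ]
carry w 55.572154426002214 [-0.02 -0.03 -3.04]
down 0.0715 4.811586181143008
t 17.6
  blob [ 323   51   40   41 1280] c [ 0.6141 -0.2246] w 0.052 z 0.0991 bgr [169. 186.  22.]
  blob [  20   66   45   41 1428] c [0.5928 0.21  ] w 0.053 z 0.1053 bgr [191. 220. 212.]
  blob [  79   84   42   39 1310] c [0.5695 0.1291] w 0.053 z 0.1053 bgr [192. 221. 213.]
  blob [ 139   99   41   39 1203] c [0.5487 0.0433] w 0.052 z 0.1052 bgr [194. 221. 214.]
  blob [394 116  33  35 635] c [ 0.5294 -0.3259] w 0.046 z 0.1041 bgr [24. 22. 23.]
  blob [  12  125   43   38 1268] c [0.5102 0.2382] w 0.053 z 0.1052 bgr [191. 220. 212.]
  blob [  70  141   41   37 1172] c [0.4866 0.1545] w 0.053 z 0.1051 bgr [192.  220.5 213. ]
  blob [277 162  36  36 974] c [ 0.4535 -0.1606] w 0.052 z 0.0989 bgr [197.5 223.  214. ]
  blob [179 374  51  10 351] c [ 0.0535 -0.002 ] w 0.06 z 0.0979 bgr [69. 65. 55.]
```

Run:
```python
from h import *
from scipy.spatial.transform import Rotation as Ro
pack((.4533,-.1609),(.4635,.0685))
manip.reach([.47,-.13,.42],[np.pi,0,0])
p=viewer.camera("wrist"); lids(p,cloud(p))
yaw=.115; o=[np.pi,-.3,yaw]; u=-Ro.from_euler("xyz",o).as_matrix()[:,2]
O=np.array([.5375,-.329,0])+Ro.from_euler("z",yaw).apply([-.015,0,.105])+.055*u
print(u.round(3),O.round(4),manip.ik(O-.019*u,o),manip.ik(O+.13*u,o),manip.ik([.5487,.0433,.223],[np.pi,0,yaw]))
manip.gripper_to(.5,40)
manip.reach(O+.09*u,o)
p=viewer.camera("wrist"); cv2.imwrite("pics/pre.png",p["image"])
print(manip.get_time_s())
```

```text
grip 55.62192211075236 24.99232940375805 [ 0.4532 -0.1607  0.066 ]
carry w 55.90482651467147 [-0.1   1.26 -2.9 ]
down 0.0715 4.94083510246633
t 30.9167
  blob [ 304   28   40   43 1334] c [ 0.6138 -0.2247] w 0.052 z 0.0992 bgr [175. 193.  26.]
  blob [   0   43   41   42 1435] c [0.5924 0.2084] w 0.051 z 0.1053 bgr [195. 222. 216.]
  blob [  55   61   45   41 1408] c [0.5694 0.129 ] w 0.053 z 0.1053 bgr [197. 224. 218.]
  blob [ 117   77   41   40 1288] c [0.5484 0.0432] w 0.053 z 0.1053 bgr [198. 224. 219.]
  blob [376  95  33  37 625] c [ 0.5295 -0.3261] w 0.046 z 0.1045 bgr [25. 23. 24.]
  blob [   0  105   32   38 1042] c [0.5089 0.233 ] w 0.047 z 0.1051 bgr [195. 223. 217.]
  blob [  47  121   43   38 1239] c [0.4864 0.1545] w 0.053 z 0.1052 bgr [197. 224. 218.]
  blob [ 108  136   40   38 1142] c [0.4635 0.0669] w 0.053 z 0.1051 bgr [198. 224. 219.]
  blob [155 361  68  23 719] c [ 0.0386 -0.0041] w 0.086 z 0.1021 bgr [73. 68. 58.]
[-0.294 -0.034  0.955] [ 0.5065 -0.3326  0.1575] [-0.87789185  0.09605359  1.87870152  0.29486799  1.01931868  0.44118788] [-0.95020648 -0.11593422  1.82004429  0.27176247  1.29860786  0.45040813] [-1.27280257e-01 -3.19733883e-03  1.79682398e+00 -4.44089210e-16
  1.34796601e+00  1.32851607e+00]
33.75
```

View pics/pre.png

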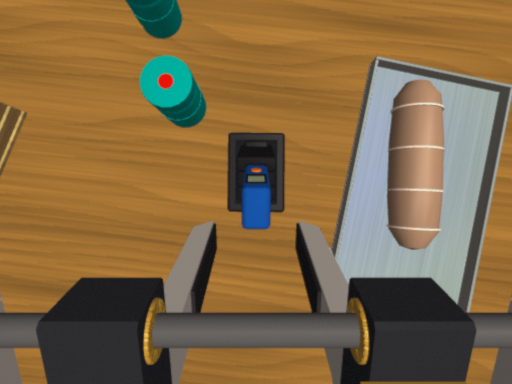

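Both jars stand in their cells. The probe is centred between the fingers (column 256) and square to them, so I'll grasp it, pull it along its axis and bring it over the dot.

Run:
```python
from h import *
from scipy.spatial.transform import Rotation as Ro
yaw=.115; o=[np.pi,-.3,yaw]; u=-Ro.from_euler("xyz",o).as_matrix()[:,2]
O=np.array([.5065,-.3326,.1575])
manip.servo_line(O-.019*u,v=.1)
f0=manip.get_ft_force()
manip.gripper_to(0.1,45); print("w",manip.get_gripper_width()*94,manip.get_grip_force(),(manip.get_ft_force()-f0).round(2))
manip.servo_line(O+.11*u,v=.08)
print("out",manip.get_gripper_width()*94,(manip.get_ft_force()-f0).round(2))
manip.servo_line([.46,-.28,.36],[np.pi,0,yaw],v=.2)
manip.reach([.5485,.0433,.28],[np.pi,0,yaw])
manip.hold(.3); print(manip.get_time_s(),manip.get_ee_pos(),manip.get_orientation(),manip.get_ft_force())
for n in ("wrist","scene","top"):
    p=viewer.camera(n); X=cloud(p); cv2.imwrite(f"pics/h_{n}.png",p["image"]); pickle.dump((p,X),open(f"h_{n}.pkl","wb"))
    # project expected face centre & dot
    f=192/np.tan(np.radians(p["vfov"])/2)
    for q in ([.5485,.0433,.28+.019-.14],[.5485,.0433,.106]):
        c=p["R"]@q+p["t"]; print(n,(c[:2]/c[2]*f+[p["cx"],p["cy"]]).round(1))
    near=(abs(X[...,0]-.5485)<.03)&(abs(X[...,1]-.0433)<.03)
    for z in (.165,.175,.185,.195,.205,.225,.245):
        m=near&(abs(X[...,2]-z)<.005)
        if m.sum()>3: print("  z",z,m.sum(),X[m].mean(0).round(4),X[m].min(0).round(4)[:2],X[m].max(0).round(4)[:2])
a=cv2.imread("pics/h_wrist.png"); s=cv2.imread("pics/h_scene.png")[100:250,230:430]
cv2.imwrite("pics/h.png",np.hstack([cv2.resize(a,(400,300)),cv2.resize(s,(400,300))]))
```

```text
w 21.770761276441 44.986072182655334 [-1.11  1.44  1.73]
out 21.683725646399964 [-0.93  0.31  0.11]
39.5833 [0.54864907 0.0426109  0.28019805] [ 3.14147414e+00 -3.86494593e-04  1.13893365e-01] [ 1.06414186 -0.70626014 -0.80830257]
wrist [253.8 184.2]
wrist [254.1 171.9]
  z 0.165 57 [0.5512 0.0419 0.1619] [0.5461 0.0362] [0.5544 0.0471]
  z 0.175 26 [0.552  0.0423 0.1758] [0.548  0.0367] [0.5535 0.0466]
  z 0.185 35 [0.5521 0.0418 0.1852] [0.549  0.0369] [0.5534 0.0465]
  z 0.195 35 [0.5522 0.0421 0.1947] [0.5491 0.0371] [0.5535 0.0465]
  z 0.205 11 [0.5529 0.0424 0.202 ] [0.5521 0.04  ] [0.5533 0.0449]
  z 0.245 28 [0.5651 0.0449 0.2485] [0.5634 0.033 ] [0.5663 0.0537]
scene [285.2 177.2]
scene [284.4 191.8]
  z 0.165 10 [0.5508 0.0418 0.1635] [0.5459 0.0365] [0.5546 0.0473]
  z 0.175 9 [0.5524 0.0437 0.176 ] [0.5496 0.0406] [0.5543 0.047 ]
  z 0.185 8 [0.5519 0.0426 0.1855] [0.55   0.0397] [0.5556 0.0456]
  z 0.195 8 [0.5524 0.0436 0.1951] [0.549  0.0389] [0.5558 0.0473]
  z 0.205 12 [0.5513 0.0428 0.2053] [0.5467 0.0385] [0.5563 0.0468]
  z 0.225 10 [0.5518 0.0437 0.2248] [0.5491 0.0379] [0.556  0.0474]
  z 0.245 11 [0.5604 0.0457 0.2476] [0.5419 0.0354] [0.5653 0.0523]
top [236.  216.1]
top [236.5 216.5]
```

View pics/h.png

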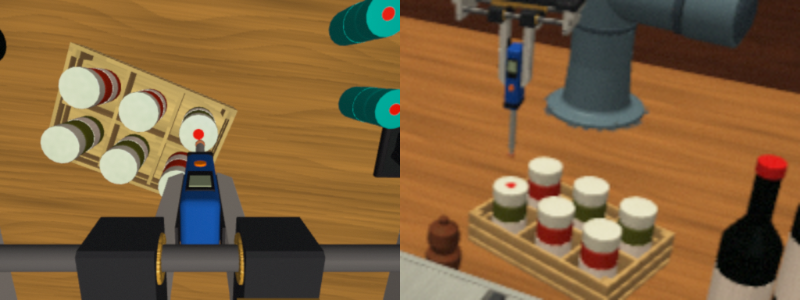

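The scene crop shows the probe hanging vertically above the marked jar. The stem centre is about (0.548, 0.042) over its whole length, and the lid centre is (0.5485, 0.0433). I'll correct by 1 mm and press, with force feedback.

Run:
```python
from h import *
o=[np.pi,0,.115]; x,y=.5487,.0443
manip.servo_line([x,y,.232],o,v=.06); manip.hold(.3)
f0=manip.get_ft_force()[2]
for z in np.arange(.228,.2165,-.001):
    manip.servo_line([x,y,z],o,v=.02); manip.hold(.1); f=manip.get_ft_force()[2]-f0; print(round(z,4),round(f,2))
    if f>2.0: break
manip.hold(.4); print(manip.get_ft_force()[2]-f0,manip.get_ee_pos(),manip.get_orientation(),manip.get_gripper_width()*94,manip.get_grip_force(),manip.get_time_s())
for n in ("wrist","scene"):
    p=viewer.camera(n); X=cloud(p); cv2.imwrite(f"pics/e_{n}.png",p["image"])
    near=(abs(X[...,0]-.5485)<.03)&(abs(X[...,1]-.0433)<.03)
    for z in (.11,.12,.13,.14,.15):
        m=near&(abs(X[...,2]-z)<.004)
        if m.sum()>3: print(n,z,m.sum(),X[m].mean(0).round(4),X[m].min(0).round(4)[:2],X[m].max(0).round(4)[:2])
    I=p["image"].astype(int); m=near&(I[...,2]>I[...,1]+60)&(abs(X[...,2]-.105)<.006)
    if m.sum(): print(" dot",m.sum(),X[m].mean(0).round(4),X[m].min(0).round(4),X[m].max(0).round(4))
    if n=="wrist": lids(p,X); a=p["image"][110:230,180:340]
    else: a2=p["image"][150:240,250:370]
cv2.imwrite("pics/e.png",np.hstack([cv2.resize(a,(400,300)),cv2.resize(a2,(400,300))]))
```

```text
0.228 -1.09
0.227 -0.44
0.226 0.61
0.225 1.55
0.224 1.99
0.223 1.66
0.222 2.27
2.243928489731237 [0.54877148 0.04430433 0.22204076] [ 3.14157182e+00 -2.13223120e-04  1.15008807e-01] 21.980554578710446 44.98619019985199 43.9333
wrist 0.11 201 [0.5547 0.0454 0.1069] [0.5295 0.0187] [0.574  0.0705]
wrist 0.12 27 [0.5522 0.0437 0.1199] [0.5489 0.0384] [0.5535 0.0483]
wrist 0.13 30 [0.5523 0.0436 0.1302] [0.5491 0.0387] [0.5537 0.0482]
wrist 0.14 26 [0.5527 0.0438 0.1396] [0.5511 0.0399] [0.5535 0.0474]
 dot 110 [0.5516 0.0448 0.1063] [0.543  0.0362 0.1035] [0.5562 0.0515 0.11  ]
  blob [  42   84   70   64 3531] c [0.5933 0.2098] w 0.052 z 0.1051 bgr [191. 220. 212.]
  blob [ 134  121   64   61 3037] c [0.5703 0.1291] w 0.052 z 0.1051 bgr [193. 221. 213.]
  blob [ 226  154   59   54 2058] c [0.5512 0.0443] w 0.051 z 0.105 bgr [196. 222. 214.]
  blob [  16  170   68   59 3016] c [0.5107 0.2381] w 0.053 z 0.105 bgr [190. 219. 212.]
  blob [ 106  203   61   57 2664] c [0.4874 0.1546] w 0.053 z 0.105 bgr [192. 220. 213.]
  blob [194 236  18  40 297] c [0.4687 0.0875] w 0.026 z 0.1048 bgr [185. 214. 207.]
scene 0.11 58 [0.5533 0.0461 0.1073] [0.5266 0.0188] [0.5774 0.0704]
scene 0.12 5 [0.5506 0.0462 0.1198] [0.5484 0.0434] [0.5534 0.0488]
scene 0.13 6 [0.5529 0.0455 0.131 ] [0.5516 0.042 ] [0.5562 0.0494]
scene 0.14 8 [0.552  0.0452 0.1403] [0.5474 0.042 ] [0.5543 0.0495]
scene 0.15 7 [0.5529 0.0446 0.1507] [0.5503 0.0404] [0.555  0.0489]
 dot 8 [0.552  0.0472 0.1074] [0.5463 0.0405 0.1056] [0.5573 0.0512 0.1103]
```

View pics/e.png

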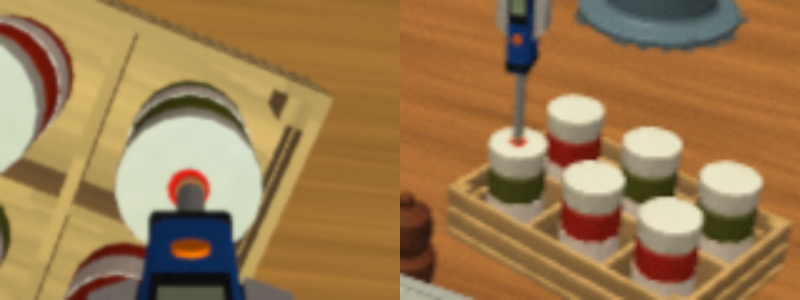

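The tip sits inside the red ring in both crops. Geometry puts contact at a TCP height of 0.227, so about 5 mm is pushed in, which matches the ~2.3 N reading. I'll back off 0.8 mm to mid-range, check the averaged force, hold for the reading and finish.

Run:
```python
from h import *
manip.servo_line([.5487,.0439,.2228],[np.pi,0,.115],v=.01)
F=[]
for _ in range(20): manip.hold(.1); F.append(manip.get_ft_force()[2])
print(np.mean(F),np.std(F),manip.get_ee_pos(),manip.get_gripper_width()*94,manip.get_time_s())
print(manip.finish_job())
```

```text
1.3961055575690235 0.5012172308014146 [0.54869043 0.04389191 0.22278478] 21.464821407214107 46.2833
the job is handed in; nothing more can be done
None
```

The job is handed in at 46.3 s: both jars stand in the two empty cells, and the probe is held upright on the red dot, lightly pressed about 4 mm in by my estimate. No verdict came back.

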